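# Close the water filter's flushing port: union nut by hand, then with the wrench

## Task

Close the port of the counter-top water filter: by hand, with the fingers, turn the brass hexagonal nut on the sloping port clockwise (seen from its outer end) until its pointer stands at the first, short rib of the collar, and stop there. Then take the open-ended wrench and turn the nut with it the rest of the way, fully home to its stop at the second, long rib, without putting the fingers on the nut any more. Finally lay the wrench gently back flat on the cork mat, and leave the jar, the mug and the bowl alone.

Things in the scene. Friction and masses are not known exactly. Their poses are not given: they have to be found in the camera images.
- filter: Water filter, fixed to the counter: steel foot plate 150 x 110 x 12 mm, white upright canister (84 mm diameter, 140 mm high, axis 45 mm to +x of the origin), pipe stubs to both sides (out to 75 mm, 48 mm high). From its foot a white neck rises towards -x (the robot's side), 28 degrees from vertical, ending in the grey collar and brass nut. Origin on the counter.
- collar (a point): Grey round collar, 76 mm diameter, 12 mm thick, fixed on the neck right under the nut. Origin: centre of its upper face, 40 mm to -x and 120 mm above the filter's origin. z: outwards along the nut's axis, 28 degrees from vertical, leaning to the filter's -x; y level; x up the slope. A fixed steel stub (24 mm diameter) passes through the nut to 46 mm above the collar.
- short_rib (a point): Short dark rib (6 mm long, 5 mm wide) on the collar's rim, top 1 mm below its upper face; at +14 degrees from the collar's x axis (counter-clockwise seen from the outer end). The pointer stands here when hand-tight.
- long_rib (a point): Long dark rib (14 mm long, 8 mm wide) on the collar's rim, top 1 mm below its upper face; at -14 degrees from the collar's x axis. The pointer stands here when the nut is fully home.
- nut_face (a point): Brass hexagonal captive nut, 50 mm across flats (58 over corners), from 1 to 32 mm above the collar's upper face. Origin on the axis in that face, z outwards. Its x axis is square to one flat and marked by the pointer: a dark ridge 4 mm high on its top face, 13 to 24 mm off the axis. It only turns, it does not rise, stays where left, and takes 0.35 N m to turn.
- nut (a joint): Turn of the nut in rad, growing clockwise seen from its outer end. At 0 the pointer stands at +86 degrees from the collar's x axis. Starts between 0 and 0.35; pointer at the short rib (hand-tight) at 1.25, anything from 1.05 to 1.45 counts; solid stop at 1.75 (long rib), fully home above 1.65.
- wrench: Open-ended aluminium wrench, 198 mm long, 0.12 to 0.24 kg. Straight handle 22 mm wide, 18 mm thick, from x = -80 to +55 mm, then a U-shaped head 78 mm wide, 16 mm thick, with two prongs out to x = 118 mm; jaw 54 mm wide (in y), open at +x, floor at x = 67 mm. Origin: underside of the handle, near the centre of mass (grip here); x towards the jaw, z up. Starts flat on the mat.
- wrench_jaw (a point): Middle of the wrench's jaw at its underside, 100 mm to +x of the wrench's origin; this point goes on the nut's axis.
- mat: Cork mat, 220 x 150 x 6 mm, fixed on the counter; origin at the centre of its underside, x along its long side.
- jar: Loose jar with black cap, 72 mm diameter, 100 mm high; origin at the centre of its underside.
- mug: Loose white mug, 80 mm diameter, 90 mm high; origin at the centre of its underside.
- bowl: Loose blue bowl, 100 mm diameter, 50 mm high; origin at the centre of its underside.
Not all that is in view belongs to the job. Of the things like the filter, leave any that is orange; of the rest the larger one is meant. Of the things that look like the wrench, the larger one is meant.

How it is judged:
By the outcome, as a careful person would: the job done as asked, in the order asked, and still so for the second after the job is handed in, with the robot touching nothing.
It also fails if it takes over 72 s, if anything falls off the work surface, if the arm or the gripper's body presses on something with over 40 N, if the wrist force passes 120 N, or if a joint passes its speed limit or range.

## Robot

A 6-joint arm with a two-finger parallel gripper is mounted at the origin on the work surface. World frame = base frame: x ahead of the robot, y to its left, z up, the work surface at z = 0. Lengths are in m, angles in rad, forces in N, time in s.
With the tool pointing down it reaches from about 0.275 to 0.85 m from the base axis. Payload 19 kg.
Tool frame: the origin (TCP) lies at the very end of the fingers, on their centre line; the grasp point (between the pads) lies 19 mm behind it (ctrl.grasp_offset is the z of the grasp point in the tool frame, in m); z points along the fingers, x is the direction in which the jaws open and shut, and the axes are right-handed (so a half turn about z gives the same grasp; the last joint's range is limited). The gripper opens to 85 mm and grips with 20 to 120 N. Pads are 22 mm wide; open, the fingers measure 114 mm over their backs; the gripper's body (76 mm by 85 mm) begins 54 mm behind the grasp point. The pads swing forward as they close: fully open they stand 13 mm farther back than shut.
Start: joints at [-1.429, 0.15, 1.437, -0, 1.554, -0.134], TCP at [0.157, -0.553, 0.231] pointing down, gripper open.
Joint ranges: [-2.8, 2.8], [-0.68, 2.1], [0.12, 2.68], [-1.39, 4.53], [0.16, 2.79], [-2.81, 2.81]. Speed limits (rad/s): [1.89, 1.89, 2.22, 3.01, 3.01, 3.01].

## Interface

Orientations are given as a 3x3 rotation matrix whose columns are the frame's x, y, z axes.
In Python, from bench import ctrl, optics, workorder gives the robot as it stands.
- The arm moves only by the tool apply_moves, never from a script. Its argument "increments" is a list of rows, each a list of 7 numbers: the shift along the tool's x, y, z in mm, then the turn, a rotation vector about the tool's x, y, z in degrees, then the opening, from 0 (shut) to 1 (fully open). A call has 1 to 8 rows; each row is the pose to reach, as a shift and turn from the pose commanded when the call began, along the tool's axes at that moment; what a row does not reach only later rows make up. A row lasts 1/12 s, in which the tool goes at most 41.7 mm and 7.16 degrees, less where a joint would pass 70% of its speed; a pose out of reach is approached as far as the arm can. A call with a gripper value outside its range is refused whole. The fingers move at their own pace and stop on an object; "squeeze" is the grip in N (left out, the last holds). Time passes only in rows, so rows that repeat a pose let the fingers close. It gives the time, the measured TCP pose, the force and the opening at its end, in the units of the state.
- ctrl.state(): the state, without advancing time (a new reading comes with each control period).
- optics.capture(name): name is "scene" or "side" or "wrist"; returns a dict with "img" (384x512x3 uint8, red, green, blue), "fx", "fy", "cx", "cy" (pixels), "R" (3x3) and "t" (3): a world point X has camera coordinates R X + t; the wrist camera has in their place "mount" (4x4, takes a point from camera to tool coordinates, whose origin is the TCP and whose axes are the tool frame's). Camera axes: x right, y down, z forward; pixel columns grow to the right and rows downward; lengths in m; the calibration is good to about 2 mm. A picture is of the moment at which its call begins: read the wrist's pose just before it. There is no depth.
- workorder.finish_job(): hands the job in, once; it reports no verdict.
The state is a dict: "t": time; "joint_positions": joint angles; "joint_vel": joint speeds; "tau": joint torques, N m; "ee_pos": TCP position; "tool_rot": TCP orientation; "wrist_force": force on the tool from outside, world axes, zero at the start; "moment": the same for the moment, N m; "width": finger opening in m.
Only numpy, scipy, OpenCV 4.12 (cv2) and the standard library are available. Lean on these libraries where they do the work, as an engineer would, in place of code of your own. Each camera call takes 0.05 s, during which the arm holds its last target. There are 200 camera calls.

## Working session

There is one attempt and no reset: what is moved stays moved. The work goes in short steps, Python scripts to look and compute and a tool call to move; the robot and the scene stay as the last step left them, time stands still between calls to the robot, and variables do not carry over. Pictures are saved under pics/ and viewed, about 8 in all and at most 12, crops included, and the job is handed in when it is done.

Besides the shell and the picture viewer there is one more tool, called after "Call:" as name(argument=value, ...) on one line, values as JSON. apply_moves: Moves the arm, as the interface text tells. Its arguments: {"type":"object","properties":{"increments":{"type":"array","items":{"type":"array","items":{"type":"number"}}},"squeeze":{"type":"number"}},"required":["increments"]}

```bash
ls; mkdir -p pics; cat > h.py <<'E'
import numpy as np, cv2
from bench import ctrl, optics, workorder
def snap(name, fn=None):
    s=ctrl.state(); c=optics.capture(name)
    if name=="wrist":
        M=np.array(c["mount"]); Rt=np.array(s["tool_rot"]); p=np.array(s["ee_pos"])
        Rcw=Rt@M[:3,:3]; o=Rt@M[:3,3]+p
    else:
        Rcw=np.array(c["R"]).T; o=-Rcw@np.array(c["t"])
    c["Rcw"]=Rcw; c["o"]=o
    if fn: cv2.imwrite("pics/"+fn, cv2.cvtColor(c["img"],cv2.COLOR_RGB2BGR))
    return c
def ray(c,u,v):
    d=c["Rcw"]@np.array([(u-c["cx"])/c["fx"],(v-c["cy"])/c["fy"],1.]); return c["o"],d/np.linalg.norm(d)
def onz(c,u,v,z):
    o,d=ray(c,u,v); return o+d*(z-o[2])/d[2]
def proj(c,X):
    q=c["Rcw"].T@(np.array(X)-c["o"]); return np.array([c["fx"]*q[0]/q[2]+c["cx"],c["fy"]*q[1]/q[2]+c["cy"]])
E
python3 - <<'E'
from h import *
a=snap("scene","s0.png");b=snap("side","d0.png")
cv2.imwrite("pics/both0.png",cv2.cvtColor(np.hstack([a["img"],b["img"]]),cv2.COLOR_RGB2BGR)) 
for c in(a,b): print(c["o"],c["Rcw"][:,2],c["fx"])
print(ctrl.state(), ctrl.grasp_offset)
E
```

```text
pics
[ 1.50028535 -0.23622028  1.34435369] [-0.58878155  0.16071792 -0.79215278] 477.70463713582586
[0.24398819 0.83791958 0.72104596] [ 0.32599826 -0.76472892 -0.55580106] 429.4466898287252
{'t': 0.1, 'joint_positions': array([-1.42901652e+00,  1.50934824e-01,  1.43792228e+00,  1.92897025e-05,
        1.55381043e+00, -1.33997456e-01]), 'joint_vel': array([ 0.0015862 , -0.00150515, -0.00137189, -0.00057021, -0.00037347,
       -0.00118513]), 'tau': array([ 4.53728309e-03, -7.14383626e+01, -5.71780479e+01, -7.87331373e-05,
        7.33925292e-03,  2.94124320e-06]), 'ee_pos': array([ 0.15652793, -0.5530658 ,  0.23075875]), 'tool_rot': array([[ 2.72294516e-01, -9.62213946e-01, -1.32793435e-04],
       [-9.62213369e-01, -2.72294500e-01,  1.06682431e-03],
       [-1.06267215e-03, -1.62714792e-04, -9.99999422e-01]]), 'wrist_force': array([-0.23149692,  0.48331104, -0.12218906]), 'moment': array([-0.00206462, -0.02565656, -0.0272985 ]), 'width': 0.08547770601109697} -0.0187
```

View pics/s0.png

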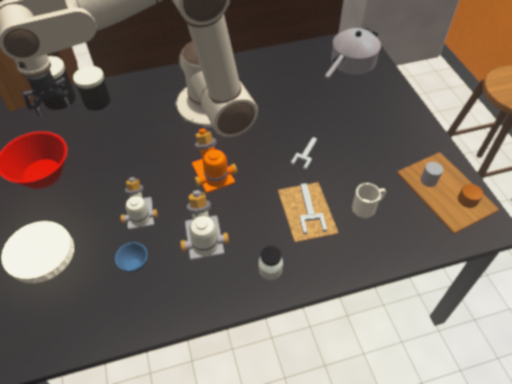

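View pics/d0.png

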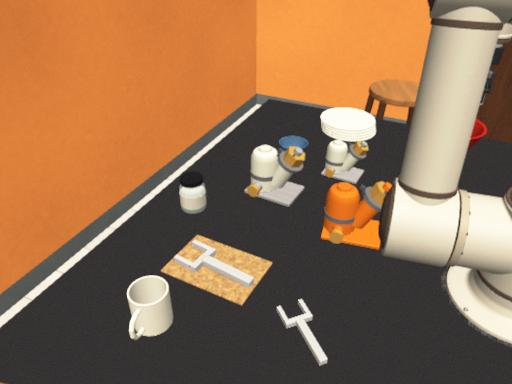

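The scene view shows the large white filter at (205,237), small white decoy at (138,212), orange decoy at (214,170), the mat with the large wrench at (310,210), jaw towards +x; the jar is at (270,262), mug (367,200) and bowl (131,256).

```bash
python3 - <<'E'
from h import *
a=snap("scene");b=snap("side")
for n,u,v,z in [("foot",205,240,.012),("jar",270,255,.1),("mug",366,190,.09),("bowl",131,250,.05),("wr jaw",318,228,.022),("wr tail",304,186,.022),("small",138,216,.0),("orange",214,178,0)]:
    print(n,onz(a,u,v,z).round(3))
A=cv2.resize(a["img"][175:265,170:345],None,fx=4,fy=4,interpolation=cv2.INTER_CUBIC)
B=cv2.resize(b["img"][135:215,235:315],None,fx=5,fy=5,interpolation=cv2.INTER_CUBIC)
cv2.imwrite("pics/c1.png",cv2.cvtColor(A,cv2.COLOR_RGB2BGR))
# mat mask
hsv=cv2.cvtColor(a["img"],cv2.COLOR_RGB2HSV); m=cv2.inRange(hsv,(8,80,80),(30,255,255)); m[:,:270]=0;m[:, 345:]=0;m[:170]=0
P=np.argwhere(m)[:,::-1].astype(np.float32); W=np.array([onz(a,u,v,.006)[:2] for u,v in P],np.float32)
print("mat",cv2.minAreaRect(W))
g=cv2.inRange(hsv,(0,0,120),(180,60,255)); g[:,:285]=0;g[:,332:]=0;g[:180]=0;g[236:]=0
P=np.argwhere(g)[:,::-1]; W=np.array([onz(a,u,v,.024)[:2] for u,v in P],np.float32); print("wrench",len(P),cv2.minAreaRect(W),W.mean(0))
E
```

```text
foot [ 0.661 -0.168  0.012]
jar [0.823 0.002 0.1  ]
mug [0.674 0.382 0.09 ]
bowl [ 0.655 -0.4    0.05 ]
wr jaw [0.729 0.199 0.022]
wr tail [0.55  0.215 0.022]
small [ 0.494 -0.366  0.   ]
orange [ 0.406 -0.077  0.   ]
mat ((0.6403506994247437, 0.19273577630519867), (0.15674345195293427, 0.22884908318519592), 86.51766967773438)
wrench 457 ((0.6379134058952332, 0.20020811259746552), (0.0797395333647728, 0.20389840006828308), 80.77325439453125) [0.6519342 0.1978497]
```

View pics/c1.png

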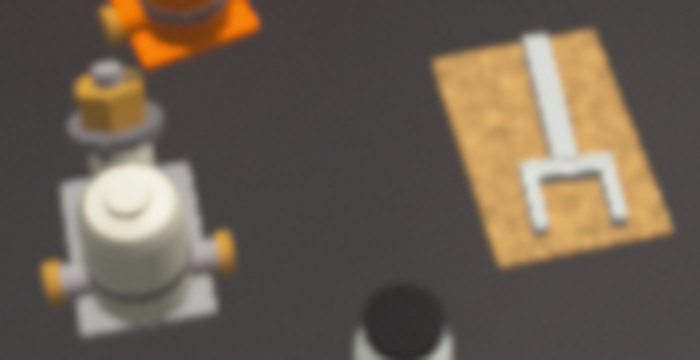

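```bash
cat >> h.py <<'E'
from scipy.spatial.transform import Rotation as Ro
def inc(R,p):
    s=ctrl.state(); R0=np.array(s["tool_rot"]); p0=np.array(s["ee_pos"])
    d=R0.T@(np.array(p)-p0)*1000; r=Ro.from_matrix(R0.T@R).as_rotvec(degrees=True)
    print("INC",d.round(1),r.round(1), "n",np.ceil(max(np.linalg.norm(d)/41.7,np.linalg.norm(r)/7.16)))
S,C=np.sin(np.radians(28)),np.cos(np.radians(28))
def collarR(yaw):
    return Ro.from_euler("z",yaw).as_matrix()@np.array([[C,0,-S],[0,1,0],[S,0,C]])
def toolR(Rc,ang,flip=False):
    # tool pointing along -z of Rc, tool x at angle ang (deg) in Rc's xy plane
    a=np.radians(ang+(180 if flip else 0)); x=Rc@[np.cos(a),np.sin(a),0]; z=-Rc[:,2]
    return np.column_stack([x,np.cross(z,x),z])
E
python3 - <<'E'
from h import *
a=snap("scene");b=snap("side")
q=[(185.5,220.75),(217.5,215.75),(224.25,253.75),(190,258.75)]
W=np.array([onz(a,u,v,.012)[:2] for u,v in q]); print(W.round(3),W.mean(0)); 
for i in range(4): e=W[(i+1)%4]-W[i]; print(np.linalg.norm(e).round(3),np.degrees(np.arctan2(e[1],e[0])).round(1))
f=W.mean(0); e=(W[3]-W[0])+(W[2]-W[1]); yaw=np.arctan2(e[1],e[0]); print(np.degrees(yaw))
Rc=collarR(yaw); c=np.array([f[0],f[1],0])+Ro.from_euler("z",yaw).as_matrix()@[-.04,0,.12]; print("collar",c)
for k,n in((a,"scene"),(b,"side")): print(n,proj(k,c+Rc[:,2]*.032),proj(k,c+Rc[:,2]*.046))
w=snap("wrist"); print("mount",np.array(w["mount"]).round(3),w["fx"])
for ang in(76,-104):
    print(ang); inc(toolR(Rc,ang),c+Rc[:,2]*.17)
E
```

```text
[[ 0.569 -0.214]
 [ 0.58  -0.106]
 [ 0.729 -0.12 ]
 [ 0.716 -0.229]] [ 0.64830431 -0.16698144]
0.109 84.2
0.15 -5.4
0.11 -97.0
0.148 174.2
-5.635467009815417
collar [ 0.60849764 -0.16305348  0.12      ]
scene [198.17297855 198.71881697] [197.52946606 194.68666319]
side [290.95830636 151.79310039] [293.321233   148.44435274]
mount [[ 1.    -0.     0.002  0.   ]
 [-0.001  0.946  0.325 -0.084]
 [-0.002 -0.325  0.946 -0.143]
 [ 0.     0.     0.     1.   ]] 283.71564638180473
76
INC [-281.5 -466.8  -38.8] [  -2.4   36.8 -140.9] n 21.0
-104
INC [-281.5 -466.8  -38.8] [28.4  1.9 34.7] n 14.0
```

```bash
cat >> h.py <<'E'
YAW=np.radians(-5.6); RC=collarR(YAW); CC=np.array([.6085,-.163,.12])
E
python3 - <<'E'
from h import *
inc(toolR(RC,-50),CC+RC[:,2]*.14)
E
```

```text
INC [-276.4 -479.9  -12.4] [ 24.2  14.4 -18.2] n 14.0
```

Call:
apply_moves(increments=[[-20,-35,-1,2,1,-1,1],[-40,-69,-2,4,2,-3,1],[-60,-103,-3,6,3,-4,1],[-79,-137,-4,7,4,-5,1],[-99,-171,-5,9,5,-7,1],[-118,-206,-5,10,6,-8,1],[-138,-240,-6,12,7,-9,1],[-158,-274,-7,14,8,-10,1]])

```text
t: 1.02
ee_pos: [0.3782, -0.3249, 0.2385]
tool_rot: [[0.415, -0.867, 0.276], [-0.896, -0.442, -0.043], [0.159, -0.229, -0.96]]
wrist_force: [-0.5, 0.2, -0.3]
width: 0.0852
```

```bash
python3 - <<'E'
from h import *
inc(toolR(RC,-50),CC+RC[:,2]*.14); print(ctrl.state()["t"])
E
```

```text
INC [ -81.7 -218.6   33.4] [10.1  6.2 -8.2] n 6.0
1.0167
```

Call:
apply_moves(increments=[[-14,-36,6,2,1,-1,1],[-27,-73,11,3,2,-3,1],[-41,-109,17,5,3,-4,1],[-54,-146,22,7,4,-5,1],[-68,-182,28,9,5,-7,1],[-82,-219,33,10,6,-8,1],[-82,-219,33,10,6,-8,1]])

```text
t: 1.6
ee_pos: [0.545, -0.1528, 0.2437]
tool_rot: [[0.492, -0.736, 0.465], [-0.818, -0.574, -0.041], [0.297, -0.36, -0.884]]
wrist_force: [0.3, -0.5, 1.0]
width: 0.0855
```

```bash
python3 - <<'E'
from h import *
inc(toolR(RC,-50),CC+RC[:,2]*.14); w=snap("wrist","w1.png"); print(ctrl.state()["t"])
for h in(0,.032,.046): print(proj(w,CC+RC[:,2]*h))
for a in (14,-14): print(proj(w,CC+RC@[.041*np.cos(np.radians(a)),.041*np.sin(np.radians(a)),-.001]))
np.savez("w1.npz",**{k:w[k] for k in("img","fx","fy","cx","cy","Rcw","o")})
E
```

```text
INC [ 2.2  3.6 -0.6] [-0.   0.3 -0. ] n 1.0
1.65
[256.08185548 186.00067526]
[256.17485346 196.1823781 ]
[256.2225695  201.40647634]
[274.14745897 150.6040348 ]
[288.80331196 163.12696098]
```

View pics/w1.png

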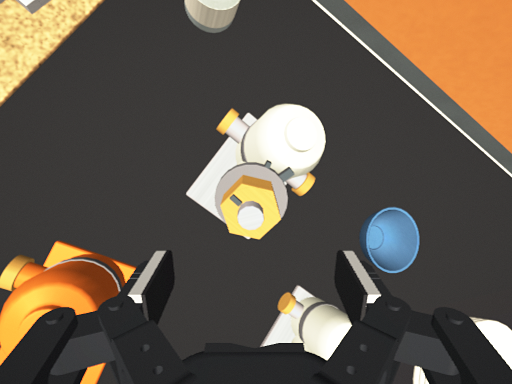

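The wrist view shows the nut at (251,205), stub top (250,215), pointer (236,200), ribs at (268,165) and (286,173). I'll retake it settled and enlarge.

```bash
python3 - <<'E'
from h import *
inc(toolR(RC,-50),CC+RC[:,2]*.14); w=snap("wrist"); print(np.array(ctrl.state()["joint_vel"]).round(4))
for h in(0,.032,.046): print(proj(w,CC+RC[:,2]*h))
np.savez("w1.npz",**{k:w[k] for k in("img","fx","fy","cx","cy","Rcw","o")})
A=cv2.resize(w["img"][150:250,200:310],None,fx=6,fy=6,interpolation=cv2.INTER_CUBIC)
cv2.imwrite("pics/c2.png",cv2.cvtColor(A,cv2.COLOR_RGB2BGR))
E
```

```text
INC [ 1.4  1.4 -0.3] [ 0.1  0.3 -0. ] n 1.0
[-0.0547 -0.006   0.0012  0.0002  0.0131 -0.0154]
[255.45593985 183.56771206]
[255.45249468 193.56198193]
[255.45072672 198.69074528]
```

View pics/c2.png

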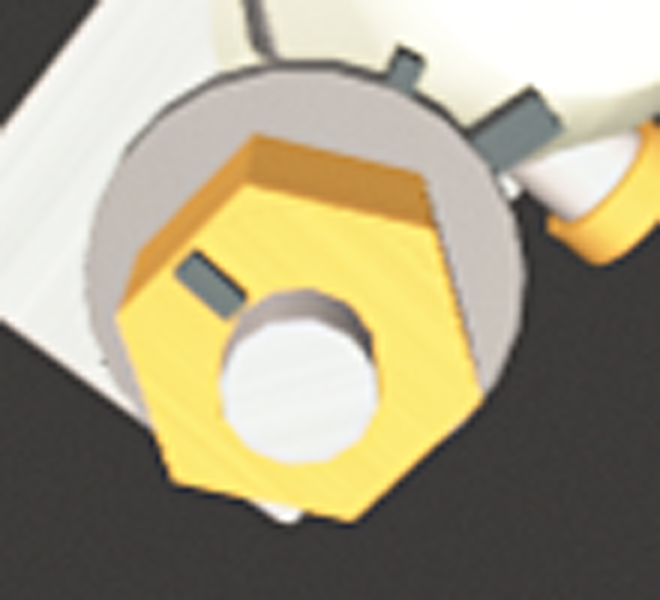

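The crop shows the nut's top corners at (250,183),(437,225),(482,397),(352,522),(175,485),(118,315), pointer (192,262)-(230,305), ribs at (405,70) short and (515,135) long, stub top centre (299,392).

```bash
cat >> h.py <<'E'
def onplane(c,u,v,p,n):
    o,d=ray(c,u,v); return o+d*((p-o)@n)/(d@n)
E
python3 - <<'E'
from h import *
w=dict(np.load("w1.npz"))
f=lambda u,v:(200+(u+.5)/6-.5,150+(v+.5)/6-.5)
def loc(u,v,h):
    return RC.T@(onplane(w,*f(u,v),CC+RC[:,2]*h,RC[:,2])-CC)*1000
cor=np.array([loc(*q,.032) for q in[(250,183),(437,225),(482,397),(352,522),(175,485),(118,315)]])
m=cor.mean(0);print("nut",m.round(1)); d=cor-m;print(np.hypot(d[:,0],d[:,1]).round(1),np.degrees(np.arctan2(d[:,1],d[:,0])).round(1))
st=loc(299,392,.046);print("stub",st.round(1))
for q,h in[((192,262),.036),((230,305),.036)]:
    e=loc(*q,h)-m;print("ptr",np.hypot(*e[:2]),np.degrees(np.arctan2(e[1],e[0])))
for q in[(405,70),(515,135)]:
    e=loc(*q,-.001)-m;print("rib",np.hypot(*e[:2]),np.degrees(np.arctan2(e[1],e[0])))
g=[loc(*q,0) for q in[(88,275),(523,270),(305,63)]];print(np.array(g).round(1))
E
```

```text
nut [-15.4  -6.1  32. ]
[29.8 30.4 29.4 30.1 30.6 29.8] [  55.3   -3.3  -63.1 -124.5  177.1  116.1]
stub [-15.4  -5.9  46. ]
ptr 24.101224367939437 83.90637156830265
ptr 15.13439871258251 86.76337381836531
rib 42.63878209835417 16.58751792518132
rib 45.47586008968337 -12.261478621946212
[[-38.   24.8   0. ]
 [ 12.  -33.    0. ]
 [ 15.7  19.9  -0. ]]
```

```bash
cat > fit.py <<'E'
from h import *
from scipy.optimize import least_squares
w=dict(np.load("w1.npz"))
px=[(250,183),(437,225),(482,397),(352,522),(175,485),(118,315),(299,392),(192,262),(230,305),(405,70),(515,135)]
px=np.array([(200+(u+.5)/6-.5,150+(v+.5)/6-.5) for u,v in px])
def P(r,a,h): a=np.radians(a); return [r*np.cos(a),r*np.sin(a),h]
def model(x):
    R=collarR(x[3]); c=x[:3]; t=x[4]
    M=[P(.02887,t-30-60*k,.032) for k in range(6)]+[[0,0,.046],P(.024,t,.036),P(.013,t,.036),P(.0405,14,-.001),P(.045,-14,-.001)]
    return np.array([proj(w,c+R@m) for m in M])
r=least_squares(lambda x:(model(x)-px).ravel(),[*CC,YAW,85.],x_scale=[.01,.01,.01,.1,5],loss="soft_l1")
print(r.x[:3],np.degrees(r.x[3]),r.x[4]); print((model(r.x)-px).round(1).tolist())
a=snap("scene");b=snap("side")
for k in(a,b): print(proj(k,r.x[:3]+collarR(r.x[3])[:,2]*.046))
cv2.imwrite("pics/c3.png",cv2.cvtColor(np.hstack([cv2.resize(a["img"][170:230,160:240],None,fx=5,fy=5),cv2.resize(b["img"][120:180,250:330],None,fx=5,fy=5)]),cv2.COLOR_RGB2BGR))
E
python3 fit.py
```

```text
[ 0.59323605 -0.16513957  0.12105258] -4.267892940314209 84.70911816527304
[[-0.5, -0.0], [-0.3, 0.5], [0.1, 0.2], [-0.0, -0.6], [-0.1, -1.1], [-0.2, -0.2], [0.2, 0.2], [-1.3, 0.1], [1.4, 1.0], [0.2, 0.5], [0.6, -1.0]]
[195.64486231 190.94015804]
[298.87572069 148.84887973]
```

View pics/c3.png

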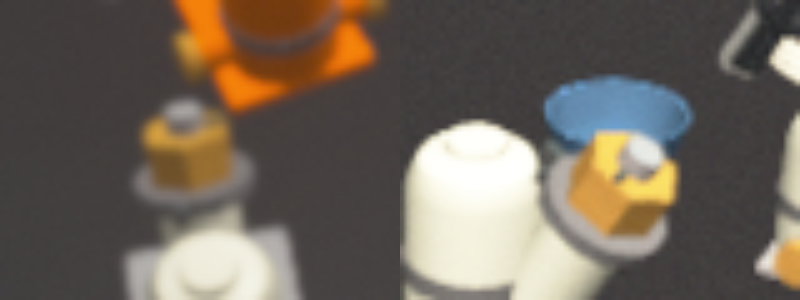

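```bash
cat >> h.py <<'E'
YAW=np.radians(-4.5); RC=collarR(YAW); CC=np.array([.5935,-.165,.120])
E
python3 - <<'E'
from h import *
inc(toolR(RC,-35.3),CC+RC[:,2]*.065)
E
```

```text
INC [-5.7 10.6 68.5] [  0.6  -0.1 -16. ] n 3.0
```

Call:
apply_moves(increments=[[-2,4,17,0,0,-4,1],[-4,7,34,0,0,-8,1],[-6,11,51,0.6,0,-12,1],[-6,11,68,0.6,0,-16,1],[-6,11,68,0.6,0,-16,1],[-6,11,68,0.6,0,-16,1]])

```text
t: 2.3
ee_pos: [0.5621, -0.1633, 0.1773]
tool_rot: [[0.671, -0.575, 0.468], [-0.635, -0.771, -0.038], [0.383, -0.272, -0.883]]
wrist_force: [-0.0, -0.1, 1.2]
width: 0.0856
```

```bash
python3 - <<'E'
from h import *
inc(toolR(RC,-35.3),CC+RC[:,2]*.008); w=snap("wrist")
cv2.imwrite("pics/w2.png",cv2.cvtColor(w["img"],cv2.COLOR_RGB2BGR))
print(ctrl.state()["t"],proj(w,CC+RC[:,2]*.046))
E
```

```text
INC [ 0.2 -1.2 57.4] [ 0.  -0.  -0.2] n 2.0
2.35 [253.26946073 234.71397146]
```

View pics/w2.png

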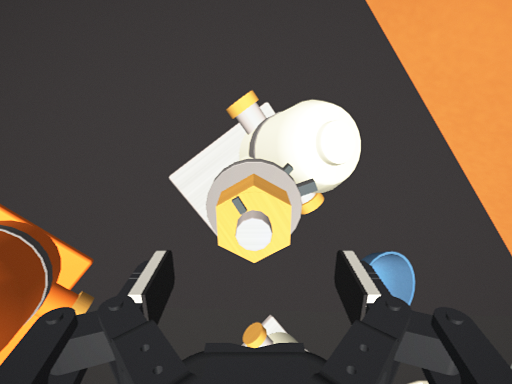

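The wrist view shows the stub top at (254,234), where predicted to 1 px, with the nut's flats square to the jaws. Descending and gripping.

Call:
apply_moves(increments=[[0,-1,20,0,0,0,1],[0,-1,38,0,0,0,1],[0.5,-1,50,0,0,0,1],[0.5,-1,58,0,0,0,1],[0.5,-1,58,0,0,0,0.8],[0.5,-1,58,0,0,0,0.5],[0.5,-1,58,0,0,0,0.4],[0.5,-1,58,0,0,0,0.3]], squeeze=50)

```text
t: 3.02
ee_pos: [0.5899, -0.1633, 0.1275]
tool_rot: [[0.674, -0.572, 0.468], [-0.632, -0.774, -0.036], [0.383, -0.271, -0.883]]
wrist_force: [-14.7, 8.7, 7.4]
width: 0.0494
```

Call:
apply_moves(increments=[[0,0,0,0,0,0,0.3],[0,0,0,0,0,0,0.3],[0,0,0,0,0,0,0.3],[0,0,0,0,0,0,0.3]])

```text
t: 3.35
ee_pos: [0.5899, -0.1632, 0.1275]
tool_rot: [[0.674, -0.572, 0.468], [-0.632, -0.774, -0.036], [0.384, -0.271, -0.883]]
wrist_force: [-14.2, 7.9, 8.3]
width: 0.049
```

```bash
python3 - <<'E'
from h import *
s=ctrl.state(); p=RC.T@(s["ee_pos"]-CC); print(p*1000); inc(toolR(RC,-35.3),CC+RC[:,2]*.008)
E
```

```text
[0.25787793 1.48945467 8.35842888]
INC [0.6 1.4 0.4] [-0.  -0.   0.1] n 1.0
```

Call:
apply_moves(increments=[[-0.8,0.7,0,0,0,3,0.3],[-0.8,1,0,0,0,8,0.3],[-0.8,1,0,0,0,13,0.3],[-0.8,1,0,0,0,18,0.3],[-0.8,1,0,0,0,23,0.3],[-0.8,1,0,0,0,28,0.3],[-0.8,1,0,0,0,33,0.3],[-0.8,1,0,0,0,36,0.3]])

```text
t: 4.02
ee_pos: [0.5902, -0.1641, 0.1278]
tool_rot: [[0.204, -0.858, 0.471], [-0.967, -0.25, -0.038], [0.15, -0.448, -0.881]]
wrist_force: [5.3, 3.2, 0.5]
width: 0.0492
```

```bash
python3 - <<'E'
from h import *
s=ctrl.state(); p=RC.T@(s["ee_pos"]-CC); print(p*1000); inc(toolR(RC,-106),CC+RC[:,2]*.008)
print("F tool",np.array(s["tool_rot"]).T@s["wrist_force"],np.array(s["tool_rot"]).T@s["moment"])
E
```

```text
[0.73919307 0.65902104 8.46848482]
INC [0.4 0.9 0.5] [-0.2 -0.  34.5] n 5.0
F tool [-1.97325541 -5.58854413  1.90900596] [ 0.62206351 -0.37179605 -0.33883036]
```

Call:
apply_moves(increments=[[0,0.3,0,0,0,5,0.3],[0,0.5,0,0,0,10,0.3],[0,0.5,0,0,0,15,0.3],[0,0.5,0,0,0,20,0.3],[0,0.5,0,0,0,25,0.3],[0,0.5,0,0,0,30,0.3],[0,0.5,0,0,0,34,0.3],[0,0.5,0,0,0,34,0.3]])

```text
t: 4.68
ee_pos: [0.5902, -0.1649, 0.1279]
tool_rot: [[-0.312, -0.825, 0.472], [-0.942, 0.334, -0.039], [-0.125, -0.457, -0.881]]
wrist_force: [9.5, -1.9, -1.9]
width: 0.0491
```

```bash
python3 - <<'E'
from h import *
s=ctrl.state(); p=RC.T@(s["ee_pos"]-CC); print(p*1000); inc(toolR(RC,-106),CC+RC[:,2]*.008)
print("F tool",np.array(s["tool_rot"]).T@s["wrist_force"],np.array(s["tool_rot"]).T@s["moment"])
E
```

```text
[ 0.76350795 -0.19535779  8.51330142]
INC [0.  0.8 0.5] [-0.3 -0.   0.5] n 1.0
F tool [-0.91748413 -7.62440147  6.2923621 ] [1.00235962 0.34454784 0.35117758]
```

Call:
apply_moves(increments=[[0,0,0,0,0,0,0.8],[0,0,0,0,0,0,0.8],[0,0,0,0,0,0,0.9],[0,0,-15,0,0,0,1],[0,0,-45,0,0,0,1],[0,0,-80,0,0,0,1],[0,0,-115,0,0,0,1],[0,0,-125,0,0,0,1]])

```text
t: 5.35
ee_pos: [0.5301, -0.1599, 0.2418]
tool_rot: [[-0.307, -0.825, 0.474], [-0.944, 0.328, -0.04], [-0.122, -0.46, -0.88]]
wrist_force: [-0.3, -0.5, 1.7]
width: 0.0853
```

```bash
python3 - <<'E'
from h import *
w=snap("wrist")
np.savez("w3.npz",**{k:w[k] for k in("img","fx","fy","cx","cy","Rcw","o")})
u,v=proj(w,CC+RC[:,2]*.03).astype(int); print(u,v)
A=cv2.resize(w["img"][v-50:v+50,u-55:u+55],None,fx=6,fy=6,interpolation=cv2.INTER_CUBIC)
cv2.imwrite("pics/c4.png",cv2.cvtColor(A,cv2.COLOR_RGB2BGR))
for z in(.2,): inc(toolR(np.eye(3),-90),[.6,.2,z])
E
```

```text
254 194
INC [-356.2   79.7   55.1] [-28.5   2.5 -19.3] n 9.0
```

View pics/c4.png

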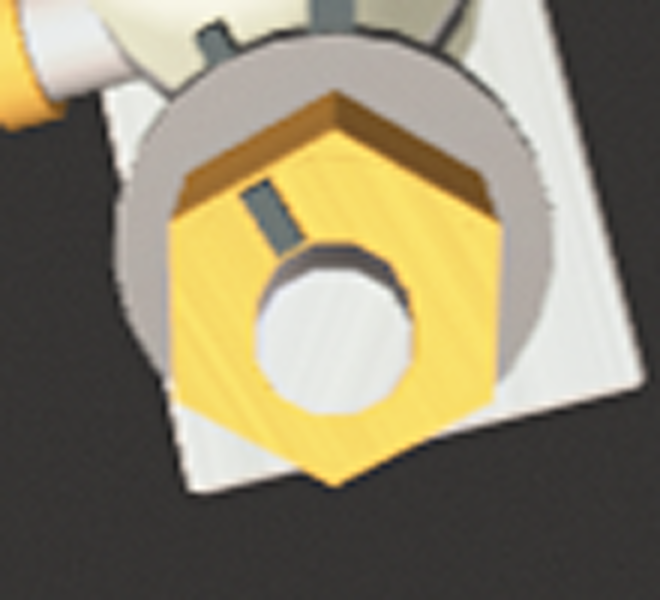

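The crop shows the pointer (255,188)-(292,247) aimed at the short rib (215,42): hand-tight. Refit the axis, then look over the wrench.

```bash
sed -e 's/w1.npz/w3.npz/' -e 's/^px=\[.*/px=[(333,130),(500,218),(495,400),(334,488),(175,402),(168,218),(333,340),(255,188),(292,247),(215,42),(333,12)]/' -e 's/^px=np.*/px=np.array([(199+(u+.5)\/6-.5,144+(v+.5)\/6-.5) for u,v in px])/' -e 's/P(.02887,t-30-60\*k/P(.02887,t-30-60*k/' -e 's/,85.\]/,14.]/' -e '/^a=snap/,$d' fit.py > fit2.py
sed -i 's/t-30-60\*k/t-30-60*k/' fit2.py
python3 - <<'E'
E
python3 fit2.py
python3 - <<'E'
from h import *
s=ctrl.state(); print(s["joint_positions"].round(2))
inc(toolR(np.eye(3),-100),[.6,.2,.2])
E
```

```text
[ 0.59297691 -0.16533041  0.12081085] -5.009421151021245 15.43428574727629
[[0.2, -0.3], [-0.0, 0.6], [-0.1, -0.1], [0.1, -0.7], [-0.1, -0.4], [0.1, 0.6], [0.2, 0.5], [-0.4, -0.0], [-0.2, 0.4], [0.4, 0.4], [-0.3, -4.2]]
[-0.56 -0.2   1.84  0.25  1.07  1.28]
INC [-356.2   79.7   55.1] [-28.    4.9  -9.5] n 9.0
```

```bash
python3 - <<'E'
from h import *
inc(toolR(np.eye(3),-97),[.62,.205,.19])
E
```

```text
INC [-365.9   69.5   73.2] [-28.2   4.2 -12.5] n 10.0
```

Call:
apply_moves(increments=[[-37,7,0,-3,0,-1,1],[-73,14,0,-6,1,-2,1],[-110,21,10,-9,1,-4,1],[-146,28,20,-12,2,-5,1],[-183,35,30,-15,2,-6,1],[-220,42,40,-18,3,-8,1],[-256,49,51,-21,3,-9,1],[-293,56,60,-24,3.5,-10,1]])

```text
t: 6.07
ee_pos: [0.6026, 0.1351, 0.1928]
tool_rot: [[-0.162, -0.985, 0.065], [-0.987, 0.162, 0.007], [-0.018, -0.063, -0.998]]
wrist_force: [0.1, -0.9, 1.0]
width: 0.0854
```

```bash
python3 - <<'E'
from h import *
inc(toolR(np.eye(3),-97),[.62,.205,.19])
E
```

```text
INC [-71.7  -5.6   4.5] [-3.7  1.  -2.3] n 2.0
```

Call:
apply_moves(increments=[[-36,-3,2,-2,0.5,-1,1],[-70,-6,4,-3.7,1,-2.3,1],[-70,-6,4,-3.7,1,-2.3,1],[-70,-6,4,-3.7,1,-2.3,1],[-70,-6,4,-3.7,1,-2.3,1],[-70,-6,4,-3.7,1,-2.3,1]])

```text
t: 6.57
ee_pos: [0.62, 0.2003, 0.1918]
tool_rot: [[-0.125, -0.992, 0.002], [-0.992, 0.125, -0.0], [0.0, -0.002, -1.0]]
wrist_force: [0.3, 0.2, 0.1]
width: 0.0854
```

```bash
python3 - <<'E'
from h import *
w=snap("wrist","w4.png"); print(ctrl.state()["ee_pos"],ctrl.state()["joint_vel"].round(3))
np.savez("w4.npz",**{k:w[k] for k in("img","fx","fy","cx","cy","Rcw","o")})
E
```

```text
[0.6200001  0.20006183 0.19209438] [-0.004 -0.007 -0.002 -0.001  0.004  0.004]
```

View pics/w4.png

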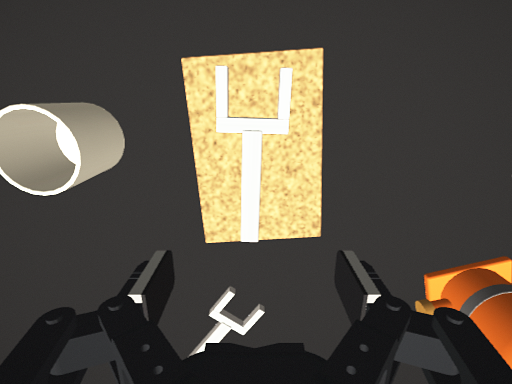

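The wrist view shows the wrench on the mat: tail end (250,241), head (216-290, 118-133), prong tips (221,66) and (286,68).

```bash
python3 - <<'E'
from h import *
w=dict(np.load("w4.npz"))
hsv=cv2.cvtColor(w["img"],cv2.COLOR_RGB2HSV)
m=cv2.inRange(hsv,(0,0,150),(180,60,255)); m[:55]=0;m[248:]=0;m[:,:195]=0;m[:,310:]=0
P=np.argwhere(m)[:,::-1]; W=np.array([onz(w,u,v,.024)[:2] for u,v in P],np.float32)
r=cv2.minAreaRect(W);print(r)
# handle points
H=W[(P[:,1]>140)&(P[:,1]<232)]; l=cv2.fitLine(H,cv2.DIST_L2,0,.01,.01).ravel();print("handle",l)
d=l[:2]*np.sign(l[0]); yaw=np.arctan2(d[1],d[0]); print("yaw",np.degrees(yaw))
n=np.array([-d[1],d[0]]); s=W@d; print("ext",s.min(),s.max(),s.max()-s.min()); t=(H-l[2:])@n; print("halfw",np.percentile(t,[2,98]))
tail=l[2:]+d*(s.min()-l[2:]@d); o=tail+d*.08; o2=l[2:]+d*(s.max()-.118-l[2:]@d); print("origin",o,o2)
o=(o+o2)/2
q=[(182,58),(321,48),(321,237),(206,242)]; print("mat",[onz(w,u,v,.006)[:2].round(3).tolist() for u,v in q])
print(ctrl.state()["joint_positions"].round(2))
for z in(.06,.0085): inc(toolR(np.eye(3),np.degrees(yaw)-90),[*o,z])
E
```

```text
((0.635411262512207, 0.200775608420372), (0.07785112410783768, 0.19609737396240234), 81.43424224853516)
handle [ 0.98790485 -0.15506122  0.6085622   0.20533653]
yaw -8.920346
ext 0.49848107 0.6946947 0.19621363
halfw [-0.01050405  0.01044611]
origin [0.6175711  0.20392248] [0.6158064  0.20419948]
mat [[0.752, 0.26], [0.743, 0.114], [0.523, 0.125], [0.535, 0.273]]
[ 0.19  0.32  1.31 -0.    1.51  1.89]
INC [ -3.6   4.1 132.1] [-0.2  0.   1.7] n 4.0
INC [ -3.6   4.3 183.6] [-0.2  0.   1.7] n 5.0
```

Call:
apply_moves(increments=[[-2,2,38,0,0,1,1],[-3.6,4,76,0,0,1.7,1],[-3.6,4,114,-0.2,0,1.7,1],[-3.6,4,150,-0.2,0,1.7,1],[-3.6,4,170,-0.2,0,1.7,1],[-3.6,4.3,182,-0.2,0,1.7,1],[-3.6,4.3,182,-0.2,0,1.7,0.6],[-3.6,4.3,182,-0.2,0,1.7,0.3]], squeeze=80)

```text
t: 7.28
ee_pos: [0.6172, 0.2047, 0.011]
tool_rot: [[-0.154, -0.988, -0.0], [-0.988, 0.154, 0.0], [-0.0, 0.0, -1.0]]
wrist_force: [-0.4, -0.5, 1.0]
width: 0.0641
```

Call:
apply_moves(increments=[[0,0,0,0,0,0,0.1],[0,0,0,0,0,0,0],[0,0,0,0,0,0,0],[0,0,0,0,0,0,0],[0,0,0,0,0,0,0],[0,0,0,0,0,0,0]])

```text
t: 7.78
ee_pos: [0.6175, 0.2053, 0.0116]
tool_rot: [[-0.153, -0.988, 0.001], [-0.988, 0.153, 0.001], [-0.001, -0.001, -1.0]]
wrist_force: [-2.0, -0.7, 10.6]
width: 0.0201
```

```bash
python3 - <<'E'
from h import *
s=ctrl.state(); print(s["ee_pos"],s["tool_rot"])
inc(toolR(np.eye(3),-8.9-90),[.6166,.204,.0085])
E
```

```text
[0.61748802 0.20527093 0.01158756] [[-1.53451981e-01 -9.88155485e-01  1.10764399e-03]
 [-9.88155828e-01  1.53452682e-01  5.77781390e-04]
 [-7.40908790e-04 -1.00586317e-03 -9.99999220e-01]]
INC [1.4 0.7 3.1] [-0.1  0.   0.1] n 1.0
```

```bash
cat >> h.py <<'E'
CC=np.array([.5935,-.165,.1203])+RC@[-.0007,-.0002,0]
def wr(th,h,back=0.,L=.0993):
    """tool pose: wrench x at angle th(deg) in RC, underside h above collar"""
    a=np.radians(th); return toolR(RC,th-90), CC-RC@[(L+back)*np.cos(a),(L+back)*np.sin(a),0]+RC[:,2]*(h+.0056)
E
python3 - <<'E'
from h import *
R,p=wr(44.5,.055); print(p); inc(R,p); inc(toolR(np.eye(3),-60),[.58,.1,.27])
E
```

```text
[ 0.49670243 -0.22739799  0.14022731]
INC [ 446.    52.8 -129. ] [ 27.    9.9 -47.8] n 12.0
INC [ 109.6   20.6 -258.5] [ -0.1   0.  -38.8] n 7.0
```

Call:
apply_moves(increments=[[0,0,-8,0,0,0,0],[0,0,-20,0,0,0,0],[0,0,-40,0,0,0,0],[0,0,-70,0,0,0,0],[0,0,-105,0,0,0,0],[0,0,-140,0,0,0,0],[0,0,-175,0,0,0,0],[0,0,-200,0,0,0,0]])

```text
t: 8.45
ee_pos: [0.6171, 0.2052, 0.2148]
tool_rot: [[-0.153, -0.988, 0.002], [-0.988, 0.153, 0.001], [-0.001, -0.002, -1.0]]
wrist_force: [0.8, 0.4, -1.1]
width: 0.0199
```

```bash
python3 - <<'E'
from h import *
print(ctrl.state()["wrist_force"],ctrl.state()["width"])
R,p=wr(44.5,.055); inc(R,p); inc(R,[.53,-.02,.27])
E
```

```text
[ 0.82786647  0.44940743 -1.05385911] 0.01988242876744433
INC [446.   52.8  73.9] [ 26.9   9.9 -47.9] n 11.0
INC [235.8  51.4 -55.6] [ 26.9   9.9 -47.9] n 8.0
```

Call:
apply_moves(increments=[[29,6,-7,3,1,-6,0],[59,13,-14,7,2.5,-12,0],[88,19,-21,10,3.7,-18,0],[118,26,-28,13.5,5,-24,0],[147,32,-35,17,6.2,-30,0],[177,39,-42,20,7.5,-36,0],[206,45,-49,24,8.7,-42,0],[236,51,-56,27,10,-48,0]])

```text
t: 9.12
ee_pos: [0.5325, -0.0123, 0.2655]
tool_rot: [[0.541, -0.711, 0.449], [-0.781, -0.623, -0.043], [0.311, -0.328, -0.892]]
wrist_force: [0.6, -0.3, -1.1]
width: 0.02
```

```bash
python3 - <<'E'
from h import *
R,p=wr(44.5,.055); inc(R,p)
E
```

```text
INC [109.7 200.4 105. ] [ 1.2  0.5 -1.9] n 7.0
```

Call:
apply_moves(increments=[[15,28,5,0,0,0,0],[30,56,12,0,0,0,0],[45,84,20,0,0,0,0],[60,112,30,0,0,0,0],[75,140,40,0,0,0,0],[90,168,50,0,0,0,0],[103,192,60,0,0,0,0],[103,194,75,0,0,0,0]])

```text
t: 9.78
ee_pos: [0.4826, -0.2196, 0.1657]
tool_rot: [[0.536, -0.717, 0.446], [-0.786, -0.617, -0.046], [0.308, -0.325, -0.894]]
wrist_force: [0.7, 0.9, -1.7]
width: 0.0203
```

Call:
apply_moves(increments=[[0,0,0,0,0,0,0],[0,0,0,0,0,0,0],[0,0,0,0,0,0,0],[0,0,0,0,0,0,0]])

```text
t: 10.12
ee_pos: [0.4843, -0.215, 0.1663]
tool_rot: [[0.54, -0.714, 0.446], [-0.784, -0.62, -0.043], [0.307, -0.326, -0.894]]
wrist_force: [0.4, -0.0, -1.1]
width: 0.02
```

```bash
python3 - <<'E'
from h import *
R,p=wr(44.5,.055); inc(R,p)
w=snap("wrist","w5.png"); s=ctrl.state()
np.savez("w5.npz",**{k:w[k] for k in("img","fx","fy","cx","cy","Rcw","o")})
T=s["tool_rot"]
print("stub",proj(w,CC+RC[:,2]*.046))
for x,y in((118,27),(118,-27),(67,27),(67,-27),(118,39),(118,-39)):
    print(x,y,proj(w,s["ee_pos"]+T@np.array([y*-1e-3*-1 if 0 else y*1e-3,-(x-.7)*1e-3,-.0104])).round(1))
E
```

```text
INC [ 8.4  7.3 29.4] [ 1.3  0.6 -2.1] n 1.0
stub [261.09354259  82.62941984]
118 27 [319.7  10.2]
118 -27 [185.9  10. ]
67 27 [311.3 137.9]
67 -27 [194.4 137.7]
118 39 [349.4  10.3]
118 -39 [156.1   9.9]
```

View pics/w5.png

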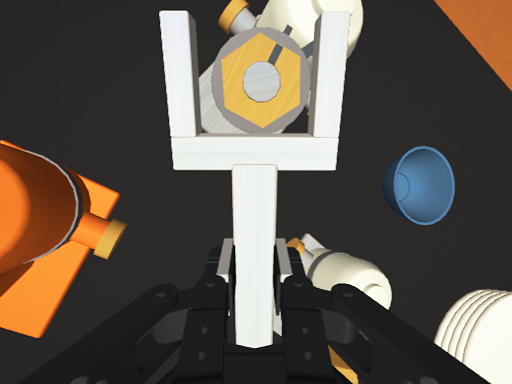

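The wrist view shows the wrench gripped straight, jaw inner edges at about (197-313), nut stub at (262,82) as predicted, pointer at (278,52) near the short rib.

Call:
apply_moves(increments=[[4,4,10,1.3,0.6,-2.1,0],[7.6,7.3,20,1.3,0.6,-2.1,0],[7.6,7.3,29,1.3,0.6,-2.1,0],[7.6,7.3,29,1.3,0.6,-2.1,0],[7.6,7.3,29,1.3,0.6,-2.1,0],[7.6,7.3,29,1.3,0.6,-2.1,0]])

```text
t: 10.67
ee_pos: [0.4957, -0.2271, 0.1391]
tool_rot: [[0.56, -0.685, 0.466], [-0.761, -0.647, -0.036], [0.327, -0.334, -0.884]]
wrist_force: [-0.4, -0.1, -1.8]
width: 0.02
```

```bash
python3 - <<'E'
from h import *
R,p=wr(44.5,.055); inc(R,p)
w=snap("wrist","w6.png"); s=ctrl.state()
print("stub",proj(w,CC+RC[:,2]*.046))
for k in range(6):
    a=np.radians(44.5+60*k); print("corner",proj(w,CC+RC@[.02887*np.cos(a),.02887*np.sin(a),.032]).round(1))
for x,y in((100,27),(100,-27),(67,27),(67,-27)): print(proj(w,s["ee_pos"]+s["tool_rot"]@np.array([y*1e-3,-(x-.7)*1e-3,-.0104])).round(1))
E
```

```text
INC [ 1.1 -0.9 -0.5] [ 0.1  0.1 -0.1] n 1.0
stub [254.74471066  63.02567878]
corner [254.7   4.8]
corner [207.8  36.3]
corner [210.6  93.7]
corner [254.7 119.9]
corner [298.8  93.6]
corner [301.6  36.2]
[317.1  58.9]
[189.4  58.7]
[311.8 137.7]
[194.6 137.6]
```

View pics/w6.png

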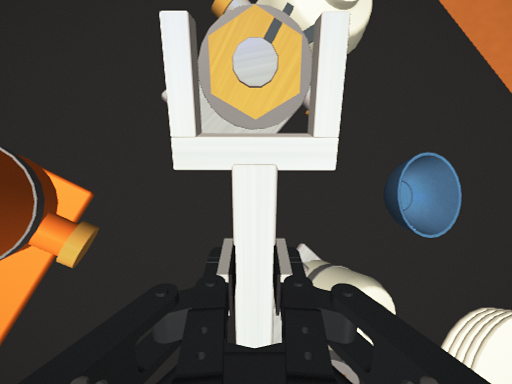

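The view shows the stub at (256,62), midway between the prongs, and the flats parallel to them. Going down.

Call:
apply_moves(increments=[[0.4,-0.9,10,0,0,0,0],[0.4,-0.9,18,0,0,0,0],[0.4,-0.9,24,0,0,0,0],[0.4,-0.9,28,0,0,0,0],[0.4,-0.9,32,0,0,0,0],[0.4,-0.9,32,0,0,0,0]])

```text
t: 11.22
ee_pos: [0.5114, -0.2281, 0.1101]
tool_rot: [[0.56, -0.685, 0.466], [-0.761, -0.647, -0.036], [0.326, -0.334, -0.884]]
wrist_force: [-0.4, 0.4, -1.7]
width: 0.02
```

Call:
apply_moves(increments=[[0,0,5,0,0,0,0],[0,0,10,0,0,0,0],[0,0,14,0,0,0,0],[0,0,14,0,0,0,0],[0,0,14,0,0,0,0]])

```text
t: 11.63
ee_pos: [0.5179, -0.2287, 0.0984]
tool_rot: [[0.56, -0.685, 0.466], [-0.761, -0.647, -0.036], [0.327, -0.334, -0.884]]
wrist_force: [-0.9, 0.4, -2.0]
width: 0.02
```

```bash
python3 - <<'E'
from h import *
inc(*wr(44.5,.009))
for th in (40,36,32,28,24,20,16,12,8): print(th,end=" ");inc(*wr(th,.009))
E
```

```text
INC [ 0.9 -0.4 -0.9] [ 0.1  0.1 -0.1] n 1.0
40 INC [-6.9 -0.7 -0.9] [0.1 0.1 4.4] n 1.0
36 INC [-13.8  -1.4  -0.9] [0.1 0.1 8.4] n 2.0
32 INC [-20.6  -2.7  -0.8] [ 0.1  0.1 12.4] n 2.0
28 INC [-27.4  -4.4  -0.8] [ 0.1  0.1 16.4] n 3.0
24 INC [-33.9  -6.6  -0.8] [ 0.1  0.1 20.4] n 3.0
20 INC [-40.3  -9.2  -0.8] [ 0.1  0.1 24.4] n 4.0
16 INC [-46.6 -12.3  -0.8] [ 0.1  0.1 28.4] n 4.0
12 INC [-52.5 -15.8  -0.8] [ 0.1  0.1 32.4] n 5.0
8 INC [-58.3 -19.7  -0.8] [ 0.1  0.1 36.4] n 6.0
```

Call:
apply_moves(increments=[[-7,-0.7,0,0,0,4.4,0],[-14,-1.4,0,0,0,8.4,0],[-20.6,-2.7,0,0,0,12.4,0],[-27.4,-4.4,0,0,0,16.4,0],[-34,-6.6,0,0,0,20.4,0],[-37,-8,0,0,0,22.4,0],[-37,-8,0,0,0,22.4,0]])

```text
t: 12.22
ee_pos: [0.5022, -0.1949, 0.0891]
tool_rot: [[0.256, -0.847, 0.466], [-0.951, -0.307, -0.036], [0.174, -0.434, -0.884]]
wrist_force: [-2.8, -0.6, -3.3]
width: 0.0199
```

```bash
cat > st.py <<'E'
from h import *
s=ctrl.state(); T=s["tool_rot"]; print("Ftool",(T.T@s["wrist_force"]).round(1),"M",(T.T@s["moment"]).round(2))
x=RC.T@-T[:,1]; print("th",np.degrees(np.arctan2(x[1],x[0])))
for th in (20,18,16,14,12,10): print(th,end=" ");inc(*wr(th,.009))
E
python3 st.py
```

```text
Ftool [-0.7  4.   1.6] M [-1.07 -0.39 -0.16]
th 21.88494771600964
20 INC [-3.  -0.  -0.5] [0.1 0.1 1.9] n 1.0
18 INC [-6.4 -0.2 -0.5] [0.1 0.1 3.9] n 1.0
16 INC [-9.9 -0.5 -0.5] [0.1 0.1 5.9] n 1.0
14 INC [-13.3  -0.9  -0.5] [0.1 0.1 7.9] n 2.0
12 INC [-16.7  -1.5  -0.5] [0.1 0.1 9.9] n 2.0
10 INC [-20.1  -2.1  -0.5] [ 0.1  0.1 11.9] n 2.0
```

Call:
apply_moves(increments=[[-3,0,0,0,0,2,0],[-6.4,-0.2,0,0,0,4,0],[-8,-0.3,0,0,0,5,0],[-9.9,-0.5,0,0,0,6,0],[-9.9,-0.5,0,0,0,6,0]])

```text
t: 12.63
ee_pos: [0.5003, -0.1856, 0.0875]
tool_rot: [[0.167, -0.869, 0.466], [-0.978, -0.208, -0.036], [0.128, -0.449, -0.884]]
wrist_force: [-4.9, 2.1, -2.7]
width: 0.0201
```

```bash
python3 st.py
```

```text
Ftool [-3.2  5.   0.1] M [-1.21 -0.57 -0.54]
th 15.970132812697624
20 INC [ 6.6 -0.2 -0.7] [ 0.1  0.1 -4. ] n 1.0
18 INC [ 3.2  0.  -0.7] [ 0.1  0.1 -2. ] n 1.0
16 INC [-0.3  0.1 -0.7] [ 0.1  0.1 -0. ] n 1.0
14 INC [-3.8  0.  -0.7] [0.1 0.1 2. ] n 1.0
12 INC [-7.2 -0.2 -0.7] [0.1 0.1 4. ] n 1.0
10 INC [-10.7  -0.5  -0.7] [0.1 0.1 6. ] n 1.0
```

Call:
apply_moves(increments=[[-2,0,0,0,0,1,0],[-3.8,0,0,0,0,2,0],[-5.5,0,0,0,0,3,0],[-5.5,0,0,0,0,3,0],[-5.5,0,0,0,0,3,0]])

```text
t: 13.05
ee_pos: [0.4995, -0.1804, 0.0869]
tool_rot: [[0.122, -0.876, 0.466], [-0.987, -0.156, -0.036], [0.105, -0.456, -0.884]]
wrist_force: [-5.4, 1.0, -3.7]
width: 0.0195
```

```bash
python3 st.py|head -2; python3 - <<'E'
from h import *
w=snap("wrist","w7.png"); 
for a in (14,-14): print(proj(w,CC+RC@[.043*np.cos(np.radians(a)),.043*np.sin(np.radians(a)),-.001]))
print(proj(w,CC+RC[:,2]*.036))
E
```

```text
Ftool [-2.   6.3  0.7] M [-1.26 -0.54 -0.51]
th 12.98701018255488
[251.36754716 -36.99934937]
[295.12921477 -24.69657741]
[252.73992144  55.84756194]
```

```bash
python3 - <<'E'
from h import *
for th in (11,9,7,5,3): print(th,end=" ");inc(*wr(th,.009))
E
```

```text
11 INC [-3.7 -0.  -0.7] [0.1 0.  2. ] n 1.0
9 INC [-7.2 -0.2 -0.7] [0.1 0.  4. ] n 1.0
7 INC [-10.6  -0.5  -0.7] [0.1 0.  6. ] n 1.0
5 INC [-14.1  -0.9  -0.7] [0.1 0.  8. ] n 2.0
3 INC [-17.5  -1.5  -0.7] [ 0.1  0.  10. ] n 2.0
```

Call:
apply_moves(increments=[[-2,0,0,0,0,1,0],[-3.7,0,0,0,0,2,0],[-5.5,0,0,0,0,3,0],[-7.2,0,0,0,0,4,0],[-8.5,0,0,0,0,4.8,0],[-8.5,0,0,0,0,4.8,0]])

```text
t: 13.6
ee_pos: [0.4987, -0.1719, 0.0862]
tool_rot: [[0.047, -0.883, 0.467], [-0.997, -0.072, -0.037], [0.066, -0.463, -0.884]]
wrist_force: [-2.9, 1.2, -3.5]
width: 0.0198
```

```bash
python3 st.py|head -2
```

```text
Ftool [-1.6  4.1  1.7] M [-1.1  -0.4  -0.45]
th 8.100794320154801
```

Call:
apply_moves(increments=[[-1.8,0,0,0,0,1,0],[-3.5,0,0,0,0,2,0],[-5.2,0,0,0,0,3,0],[-5.2,0,0,0,0,3,0]])

```text
t: 13.93
ee_pos: [0.4985, -0.1667, 0.0859]
tool_rot: [[-0.0, -0.884, 0.467], [-0.999, -0.019, -0.037], [0.041, -0.466, -0.884]]
wrist_force: [-0.7, 1.7, -3.3]
width: 0.0197
```

```bash
python3 st.py|head -2
```

```text
Ftool [-1.8  2.1  2.5] M [-0.78 -0.38 -0.43]
th 5.064268367535431
```

Call:
apply_moves(increments=[[-1.8,0,0,0,0,1,0],[-3.5,0,0,0,0,2,0],[-5.2,-0.2,0,0,0,3,0],[-5.2,-0.2,0,0,0,3,0]])

```text
t: 14.27
ee_pos: [0.4989, -0.1619, 0.0861]
tool_rot: [[-0.047, -0.883, 0.467], [-0.999, 0.033, -0.037], [0.018, -0.468, -0.883]]
wrist_force: [1.2, -2.0, -2.0]
width: 0.0201
```

```bash
python3 st.py|head -2; python3 - <<'E'
from h import *
# numeric view of the nut: brass mask, hex orientation and wrench edges, from wrist image
w=snap("wrist","w8.png"); s=ctrl.state(); hsv=cv2.cvtColor(w["img"],cv2.COLOR_RGB2HSV)
m=cv2.inRange(hsv,(18,100,150),(32,255,255)); m[140:]=0
n,l,st,c=cv2.connectedComponentsWithStats(m); i=1+st[1:,4].argmax(); print(st[i],c[i],proj(w,CC+RC[:,2]*.032))
K=[x for x in cv2.findContours((l==i).astype(np.uint8),0,1)[0]]; h=cv2.convexHull(max(K,key=len)); ap=cv2.approxPolyDP(h,4,True)[:,0]
for u,v in ap:
    q=RC.T@(onplane(w,u,v,CC+RC[:,2]*.032,RC[:,2])-CC)*1000; print(u,v,q.round(1)[:2],np.hypot(*q[:2]).round(1),np.degrees(np.arctan2(q[1],q[0])).round(1))
E
```

```text
Ftool [ 2.  -0.2  2.4] M [-0.21  0.24 -0.61]
th 2.071555840392703
[ 181    0  138  130 9870] [251.47446809  61.01671733] [252.48657076  58.28925302]
307 0 [ 20.7 -19.8] 28.6 -43.7
318 80 [ -7. -27.] 27.9 -104.6
267 129 [-27.4  -7.2] 28.4 -165.2
202 109 [-20.2  20.6] 28.8 134.5
181 34 [ 7.5 28.1] 29.1 75.0
206 4 [17.9 18.2] 25.6 45.4
```

The hexagon corners now put the pointer at about -15°, i.e. at the long rib. A little further push should show the stop.

Call:
apply_moves(increments=[[-1.8,0,0,0,0,1,0],[-3,-0.1,0,0,0,1.7,0],[-3,-0.1,0,0,0,1.7,0]])

```text
t: 14.57
ee_pos: [0.4994, -0.1595, 0.0864]
tool_rot: [[-0.073, -0.881, 0.468], [-0.997, 0.062, -0.039], [0.005, -0.469, -0.883]]
wrist_force: [4.3, -5.7, -1.6]
width: 0.0196
```

```bash
python3 st.py|head -2; python3 - <<'E'
from h import *
w=snap("wrist","w9.png"); s=ctrl.state(); hsv=cv2.cvtColor(w["img"],cv2.COLOR_RGB2HSV)
m=cv2.inRange(hsv,(18,100,150),(32,255,255)); m[140:]=0
n,l,st,c=cv2.connectedComponentsWithStats(m); i=1+st[1:,4].argmax()
h=cv2.convexHull(max(cv2.findContours((l==i).astype(np.uint8),0,1)[0],key=len)); ap=cv2.approxPolyDP(h,4,True)[:,0]
for u,v in ap:
    q=RC.T@(onplane(w,u,v,CC+RC[:,2]*.032,RC[:,2])-CC)*1000; print(u,v,np.hypot(*q[:2]).round(1),np.degrees(np.arctan2(q[1],q[0])).round(1))
E
```

```text
Ftool [ 5.4 -3.4  3.6] M [ 0.2   1.07 -0.92]
th 0.4145457880304211
305 0 28.8 -44.3
317 80 27.9 -105.3
268 129 28.1 -164.9
202 111 28.8 133.8
180 37 29.0 74.4
208 2 25.7 40.0
```

View pics/w9.png

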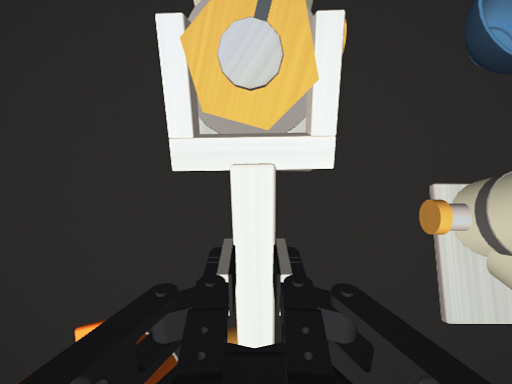

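The view shows the nut wedged between the prongs (181-318) with the pointer at (263,8); the corners no longer move while torque climbs (0.92 N m): it's at the stop. Backing off within the play and lifting.

```bash
python3 - <<'E'
from h import *
inc(*wr(5,.009));inc(*wr(11,.009)); inc(*wr(13,.009))
E
```

```text
INC [ 6.9  0.5 -0.3] [ 0.  -0.1 -4.5] n 1.0
INC [17.2 -0.8 -0.2] [  0.   -0.1 -10.5] n 2.0
INC [20.6 -1.5 -0.2] [  0.   -0.1 -12.5] n 2.0
```

Call:
apply_moves(increments=[[6.9,0.5,0,0,0,-4.5,0],[12,0,0,0,0,-7.5,0],[17,-0.8,0,0,0,-10.5,0],[17,-0.8,0,0,0,-10.5,0],[17,-0.8,0,0,0,-10.5,0]])

```text
t: 15.03
ee_pos: [0.4982, -0.1758, 0.0861]
tool_rot: [[0.088, -0.88, 0.466], [-0.992, -0.119, -0.037], [0.088, -0.46, -0.884]]
wrist_force: [-0.4, -0.8, -1.5]
width: 0.0196
```

```bash
python3 st.py|head -2; cat > hx.py <<'E'
from h import *
w=snap("wrist","w10.png"); hsv=cv2.cvtColor(w["img"],cv2.COLOR_RGB2HSV)
m=cv2.inRange(hsv,(18,100,150),(32,255,255)); m[140:]=0
n,l,st,c=cv2.connectedComponentsWithStats(m); i=1+st[1:,4].argmax()
h=cv2.convexHull(max(cv2.findContours((l==i).astype(np.uint8),0,1)[0],key=len)); ap=cv2.approxPolyDP(h,4,True)[:,0]
for u,v in ap:
    q=RC.T@(onplane(w,u,v,CC+RC[:,2]*.032,RC[:,2])-CC)*1000; print(u,v,np.hypot(*q[:2]).round(1),np.degrees(np.arctan2(q[1],q[0])).round(1))
E
python3 hx.py
```

```text
Ftool [0.6 1.1 1.2] M [-0.3  -0.08 -0.04]
th 10.795074264190434
317 5 28.8 -43.0
315 89 27.7 -106.4
261 127 28.1 -164.0
197 97 28.9 134.1
187 18 29.0 74.9
205 2 26.1 57.4
308 0 27.2 -35.8
```

Call:
apply_moves(increments=[[0,0,-6,0,0,0,0],[0,0,-14,0,0,0,0],[0,0,-24,0,0,0,0],[0,0,-38,0,0,0,0],[0,0,-56,0,0,0,0],[0,0,-80,0,0,0,0],[0,0,-110,0,0,0,0],[0,0,-130,0,0,0,0]])

```text
t: 15.75
ee_pos: [0.4366, -0.1707, 0.2041]
tool_rot: [[0.09, -0.879, 0.468], [-0.992, -0.122, -0.038], [0.091, -0.461, -0.883]]
wrist_force: [-0.2, -0.2, -1.5]
width: 0.0199
```

```bash
python3 hx.py; python3 - <<'E'
from h import *
s=ctrl.state(); print(s["joint_positions"].round(2)); inc(toolR(np.eye(3),-98.9),[.6175,.2053,.22]); inc(toolR(np.eye(3),-98.9),[.53,.02,.25])
E
```

```text
50 0 168.6 81.6
8 138 227.0 113.8
0 139 234.4 113.6
0 0 205.6 85.2
[-0.74 -0.37  2.03  0.33  1.11  0.62]
INC [-356.  -211.    58.5] [-28.2  -1.8  15.1] n 11.0
INC [-177.3 -125.3   -1.5] [-28.2  -1.8  15.1] n 6.0
```

Call:
apply_moves(increments=[[3,-18,-35,-4,0,2,0],[7,-37,-71,-9,-0.5,5,0],[-30,-60,-62,-14,-1,7,0],[-65,-80,-54,-18,-1,9,0],[-100,-100,-46,-22,-1.5,12,0],[-137,-120,-38,-26,-1.8,14,0],[-172,-137,-29,-28.2,-1.8,15,0],[-174,-139,-28,-28.2,-1.8,15,0]])

```text
t: 16.47
ee_pos: [0.5323, 0.0233, 0.2736]
tool_rot: [[-0.153, -0.988, -0.008], [-0.988, 0.153, 0.004], [-0.003, 0.009, -1.0]]
wrist_force: [1.6, 0.1, -1.3]
width: 0.0196
```

```bash
python3 - <<'E'
from h import *
s=ctrl.state(); print(s["ee_pos"]); inc(toolR(np.eye(3),-98.9),[.6175,.2053,.11])
E
```

```text
[0.53232333 0.02328801 0.27357319]
INC [-192.5  -57.7  163.6] [0.5 0.2 0.1] n 7.0
```

Call:
apply_moves(increments=[[-32,-9,15,0,0,0,0],[-64,-19,40,0,0,0,0],[-97,-29,65,0,0,0,0],[-130,-39,90,0,0,0,0],[-162,-48,115,0,0,0,0],[-192,-57,140,0,0,0,0],[-192,-57,145,0,0,0,0],[-192,-57,145,0,0,0,0]])

```text
t: 17.13
ee_pos: [0.6152, 0.202, 0.127]
tool_rot: [[-0.152, -0.988, -0.008], [-0.988, 0.152, 0.002], [-0.001, 0.009, -1.0]]
wrist_force: [-0.1, 0.4, -0.5]
width: 0.0197
```

Call:
apply_moves(increments=[[0,0,0,0,0,0,0],[0,0,0,0,0,0,0],[0,0,0,0,0,0,0]])

```text
t: 17.38
ee_pos: [0.6166, 0.2001, 0.1312]
tool_rot: [[-0.154, -0.988, -0.002], [-0.988, 0.154, 0.004], [-0.003, 0.003, -1.0]]
wrist_force: [-0.5, 1.6, -1.5]
width: 0.0198
```

```bash
python3 - <<'E'
from h import *
inc(toolR(np.eye(3),-98.9),[.6175,.2053,.012])
E
```

```text
INC [ -4.9  -0.4 119.3] [0.2 0.2 0. ] n 3.0
```

Lowering gently, slowing near the mat.

Call:
apply_moves(increments=[[-2,0,20,0.2,0.2,0,0],[-4.9,-0.4,45,0.2,0.2,0,0],[-4.9,-0.4,70,0.2,0.2,0,0],[-4.9,-0.4,90,0.2,0.2,0,0],[-4.9,-0.4,102,0.2,0.2,0,0],[-4.9,-0.4,108,0.2,0.2,0,0],[-4.9,-0.4,111,0.2,0.2,0,0],[-4.9,-0.4,113,0.2,0.2,0,0]])

```text
t: 18.05
ee_pos: [0.6174, 0.206, 0.0174]
tool_rot: [[-0.154, -0.988, -0.0], [-0.988, 0.154, -0.0], [0.0, 0.0, -1.0]]
wrist_force: [-0.3, -1.0, -1.6]
width: 0.0197
```

```bash
python3 - <<'E'
from h import *
inc(toolR(np.eye(3),-98.9),[.6175,.2053,.012])
E
```

```text
INC [ 0.7 -0.2  5.4] [ 0.  -0.   0.1] n 1.0
```

Call:
apply_moves(increments=[[0,0,1.5,0,0,0,0],[0,0,3,0,0,0,0],[0,0,4,0,0,0,0],[0,0,5,0,0,0,0],[0,0,5.5,0,0,0,0],[0,0,5.5,0,0,0,0],[0,0,5.5,0,0,0,0]])

```text
t: 18.63
ee_pos: [0.617, 0.2062, 0.0116]
tool_rot: [[-0.153, -0.988, -0.001], [-0.988, 0.153, -0.001], [0.001, 0.001, -1.0]]
wrist_force: [-2.7, -0.2, 5.6]
width: 0.0196
```

Call:
apply_moves(increments=[[0,0,-0.5,0,0,0,0.3],[0,0,-0.5,0,0,0,0.5],[0,0,-0.5,0,0,0,0.7],[0,0,-0.5,0,0,0,0.8],[0,0,-5,0,0,0,0.8],[0,0,-20,0,0,0,0.8],[0,0,-50,0,0,0,0.8],[0,0,-85,0,0,0,0.8]])

```text
t: 19.3
ee_pos: [0.6159, 0.206, 0.0954]
tool_rot: [[-0.153, -0.988, -0.005], [-0.988, 0.153, -0.001], [0.002, 0.005, -1.0]]
wrist_force: [0.4, -0.5, -0.4]
width: 0.0681
```

Call:
apply_moves(increments=[[0,0,-40,0,0,0,1],[0,0,-80,0,0,0,1],[0,0,-95,0,0,0,1],[0,0,-95,0,0,0,1],[0,0,-95,0,0,0,1],[0,0,-95,0,0,0,1]])

```text
t: 19.8
ee_pos: [0.6168, 0.2062, 0.1899]
tool_rot: [[-0.153, -0.988, -0.003], [-0.988, 0.153, -0.001], [0.001, 0.003, -1.0]]
wrist_force: [-0.2, 0.2, -0.2]
width: 0.0853
```

```bash
python3 - <<'E'
from h import *
w=snap("wrist"); print(ctrl.state()["wrist_force"],ctrl.state()["ee_pos"])
hsv=cv2.cvtColor(w["img"],cv2.COLOR_RGB2HSV)
m=cv2.inRange(hsv,(0,0,150),(180,60,255)); m[:40]=0;m[248:]=0;m[:,:195]=0;m[:,310:]=0
W=np.array([onz(w,u,v,.024)[:2] for v,u in np.argwhere(m)],np.float32); print("wrench",cv2.minAreaRect(W))
# scene cam: compare with start
a=snap("scene","s1.png"); b=snap("side","d1.png")
for n,c,o in(("scene",a,"s0.png"),("side",b,"d0.png")):
    o=cv2.imread("pics/"+o)[:,:,::-1]; d=(np.abs(c["img"].astype(int)-o).max(2)>40).astype(np.uint8)
    k,_,st,ce=cv2.connectedComponentsWithStats(d); print(n,[(s[:5].tolist()) for s in st[1:] if s[4]>15])
E
```

```text
[ 1.26786729  0.41100816 -0.77192063] [0.61664471 0.2061244  0.18953614]
wrench ((0.6351979374885559, 0.20298562943935394), (0.07786204665899277, 0.19716794788837433), 81.03263854980469)
scene [[0, 0, 156, 65, 4538], [172, 0, 58, 43, 842], [214, 0, 146, 136, 8832], [63, 21, 23, 25, 376], [176, 57, 20, 22, 159], [28, 58, 25, 24, 411], [17, 65, 10, 9, 37], [198, 71, 6, 9, 29], [207, 73, 50, 51, 897], [57, 78, 7, 5, 17], [30, 80, 10, 20, 52], [182, 83, 8, 15, 73], [202, 82, 6, 14, 33], [25, 96, 4, 9, 16], [203, 102, 22, 7, 69], [291, 137, 26, 27, 269]]
side [[163, 0, 349, 272, 44631], [293, 160, 8, 7, 18], [192, 169, 14, 14, 66], [234, 178, 4, 15, 20], [189, 183, 21, 34, 380], [378, 221, 4, 20, 64], [227, 264, 18, 9, 23], [503, 273, 9, 25, 135], [510, 302, 2, 14, 24]]
```

```bash
python3 - <<'E'
from h import *
inc(toolR(RC,-106),CC+RC[:,2]*.15)
E
```

```text
INC [376.   37.1 -62.1] [27.8 -5.1 11.5] n 10.0
```

Call:
apply_moves(increments=[[38,4,-30,3,-0.5,1,1],[75,7,-62,6,-1,2,1],[113,11,-62,8,-1.5,3,1],[150,15,-62,11,-2,5,1],[188,19,-62,14,-2.5,6,1],[226,22,-62,17,-3,7,1],[264,26,-62,20,-3.5,8,1],[300,30,-62,22,-4,9,1]])

```text
t: 20.62
ee_pos: [0.5404, -0.087, 0.2527]
tool_rot: [[-0.289, -0.878, 0.38], [-0.952, 0.304, -0.022], [-0.096, -0.368, -0.925]]
wrist_force: [0.5, -0.2, 0.4]
width: 0.0857
```

Call:
apply_moves(increments=[[34,3,0,2,-0.5,1,1],[66,6,0,5,-1,2,1],[66,6,0,5,-1,2,1],[66,6,0,5,-1,2,1],[66,6,0,5,-1,2,1],[66,6,0,5,-1,2,1]])

```text
t: 21.12
ee_pos: [0.5178, -0.1458, 0.2446]
tool_rot: [[-0.31, -0.833, 0.457], [-0.942, 0.333, -0.031], [-0.126, -0.441, -0.889]]
wrist_force: [0.2, 0.1, 0.0]
width: 0.0853
```

```bash
sed -i 's/m\[140:\]=0/m[260:]=0;m[:150]=0;m[:,:190]=0;m[:,320:]=0/' hx.py; python3 hx.py; python3 - <<'E'
from h import *
w=snap("wrist"); d=w["img"].max(2)
for a in (14,-14): # pointer: mean brightness on candidate spots
    print(a,[int(d[tuple(proj(w,CC+RC@[r*np.cos(np.radians(a)),r*np.sin(np.radians(a)),.036]).round().astype(int)[::-1])]) for r in(.016,.0185,.021)])
c=snap("scene"); o=cv2.imread("pics/s0.png")[:,:,::-1]; e=(np.abs(c["img"].astype(int)-o).max(2)>40).astype(np.uint8)
k,_,st,ce=cv2.connectedComponentsWithStats(e); print([s.tolist() for s in st[1:] if s[4]>10 and s[1]+s[3]>150]); print(ctrl.state()["t"])
E
```

```text
281 150 28.8 -44.3
295 175 27.8 -101.8
280 201 28.3 -164.5
251 201 27.7 135.6
235 178 28.4 76.9
249 150 29.4 15.4
14 [247, 247, 247]
-14 [118, 118, 117]
[[206, 146, 7, 11, 46]]
21.2667
```

```bash
python3 -c "
from bench import workorder; print(workorder.finish_job())"
```

```text
the job is handed in; nothing more can be done
None
```

I handed the job in at about 21 s on the robot's clock, with the port closed. The hand-in gives no verdict, so what follows rests on my own checks.

**What I did**
- **By hand:** I turned the nut with the fingers until its pointer stood at the short rib. The camera fit put it at about 1.21 to 1.25 rad.
- **With the wrench:** I fitted the large wrench from above and turned the nut until the torque climbed to about 0.9 N m and the nut stopped moving. I then backed off within the jaw's play and lifted it clear.
- **Putting back:** I laid the wrench flat on the mat, pressing with about 7 N, and let go.

**Last checks**
- **Nut:** the dark pointer stands at −14° from the collar's x axis, at the long rib. The hexagon's corners agree to about 2°.
- **Wrench:** it lies within about 2 mm of its starting pose.
- **Jar, mug and bowl:** the scene camera showed no change at any of them. The side camera showed differences near the jar. I took these to be the arm in the line of sight, because the scene camera disagreed, and I did not look further.
- **Wrench angle:** the nut reached its stop about 6 to 7° later in wrench angle than I expected from the jaw's play. I put this down to the wrench shifting slightly in the grip, and it did not affect the result.

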